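Find the housing with a loose ball inside and quarantine it

ROBOT

A 6-joint arm with a two-finger parallel gripper is mounted at the origin on a cart in front of the work surface, level with it; the furniture and walls round the work are solid. World frame = base frame: x ahead of the robot, y to its left, z up, the work surface at z = 0. Lengths are in m, angles in rad, forces in N, time in s.
With the tool pointing down it reaches from about 0.325 to 0.925 m from the base axis. Payload 3.1 kg.
Tool frame: the origin (TCP) lies midway between the tips of the shut fingers; the grasp point (between the pads) lies 19 mm behind it; z points along the fingers, y is the line along which they close (so a half turn about z gives the same grasp; the last joint's range is limited). The gripper opens to 85 mm and grips with 20 to 120 N. Pads are 22 mm wide; open, the fingers measure 114 mm over their backs; the gripper's body (76 mm by 85 mm) begins 54 mm behind the grasp point. The pads swing forward as they close: fully open they stand 13 mm farther back than shut.
Start: joints at [1.11, 0.217, 1.613, -0, 1.311, -0.112], TCP at [0.214, 0.587, 0.231] pointing down, gripper open.
Joint ranges: [-2.75, 2.75], [-0.78, 2.1], [0.31, 2.55], [-1.13, 4.27], [0.13, 2.63], [-2.58, 2.58]. Speed limits (rad/s): [2.79, 2.79, 3.14, 3.14, 3.14, 3.14].

INTERFACE

Orientations are given as [roll, pitch, yaw] about the fixed x, y, z axes, in that order (R = Rz(yaw) Ry(pitch) Rx(roll)).
In Python, from station import bot, get_image gives the robot as it stands.
- The arm moves only by the tool drive_tool, never from a script. Its argument "increments" is text: rows parted by semicolons, each of 7 numbers parted by spaces: the closure, from -1 (fully open) to 1 (shut), so that 0 is half open, then the shift along the tool's x, y, z in m, then the turn, a rotation vector about the tool's x, y, z in degrees. In form: claw tx ty tz ax ay az; .... A call has exactly 8 rows; each row shifts and turns the commanded pose from where the row before left it, along the tool's axes as they then stand; what a row does not reach is not made up. A row lasts 1/8 s, in which the tool goes at most 62.5 mm and 10.7 degrees, less where a joint would pass 70% of its speed; a pose out of reach is approached as far as the arm can. A call is refused whole if a number of a shift passes 0.0625 or a number of a turn 10.7, either way. A call with a gripper value outside its range is refused whole. The fingers move at their own pace and stop on an object; the grip force is fixed at half the most. Time passes only in rows, so rows that do not move let the fingers close, or fill a call up. It gives the time, the measured TCP pose, the force, the opening and the grip force at its end, in the units of the state.
- bot.get_state(): the state, without advancing time (a new reading comes with each control period).
- get_image(name): name is "side" or "top" or "wrist"; returns a dict with "img" (480x640x3 uint8, blue, green, red), "camera_matrix" (3x3 intrinsics, pixels), "origin" and "attitude" of the camera in the world. Camera axes: x right, y up, looking along -z (the intrinsics and any distortion apply to the point x, -y, -z); pixel columns grow to the right and rows downward; lengths in m; the calibration is good to about 2 mm. A picture is of the moment at which its call begins. There is no depth.
- bot.close_job(): hands the job in; it is judged then, once.
The state is a dict: "time_s": time; "joint_positions": joint angles; "qd": joint speeds; "effort": joint torques, N m; "position": TCP position; "tcp_rot": TCP orientation; "ft_force": force on the tool from outside, world axes, zero at the start; "ft_torque": the same for the moment, N m; "gripper_width": opening from 0.0 (shut) to 1.0 (fully open); "grasp_force": force on a finger pad.
Only numpy, scipy, OpenCV 4.12 (cv2) and the standard library are available. Lean on these libraries where they do the work, as an engineer would, in place of code of your own. Each camera call takes 0.05 s, during which the arm holds its last target. There are 200 camera calls.

TASK

One of the three sealed housings on the wooden rack has a ball broken loose inside. Lift them and tip or shake them gently until you feel the ball run from one end of the faulty one to the other, then lay that housing in the metal nest, fully down between its cheeks, without force. The two sound housings must end lying in their own places on the rack, and the other things are left alone.

Things in the scene. Friction and masses are not known exactly. Their poses are not given: they have to be found in the camera images.
- housing_a: one of three alike sealed housings: bare aluminium body 42 x 42 mm square, 120 mm long, with a 50 x 50 x 10 mm steel cover plate on each end, 140 mm long in all. Origin: centre of the covers' underside; x along its length, z up; body axis 25 mm above the origin, body top 46, cover top 50. A brass plug 12 mm wide, 4 mm high, on top at x = +42 mm. Lies lengthwise across the rack's two battens
- housing_b: like housing_a. Grip any of them on the flat sides of the body, 42 mm across y. Shells weigh 0.22 to 0.33 kg, mass centre on the axis at mid length; they differ, so weight does not tell. Exactly one of a, b, c, drawn anew each time, holds a loose steel ball; the others hold nothing that moves
- housing_c: like housing_a. The ball in the faulty one: 100 g, 29 mm in diameter, in a straight square cavity 32 x 32 x 120 mm along the housing's x; 45 mm of travel either way from mid length; it runs when the housing is tilted end to end by more than 0.25 rad or shaken along its length, and stays where it is when level. It starts near the end at -x (away from the plug)
- rack: fixed plywood rack, 162 (x) x 290 (y) mm, board 10 mm thick, two battens along y at x = +-65 mm, 20 mm wide, tops 22 mm above the origin (centre of its underside, on the worktop). The housings lie across the battens at y about -95, 0, +95 mm, lengthwise along x, origins 22 mm up; 16 mm of free space under their bodies between the battens
- nest: fixed nest: dark plate 178 (x) x 78 x 8 mm, an aluminium saddle at each end (x about +-63 mm) for a housing's covers. Origin: centre of its underside, on the worktop. Saddle floors 22 mm up; cheeks 53 mm apart, 16 mm above the floors; end stops 143 mm apart, 12 mm above the floors. A seated housing lies along x, either way round, origin 22 mm above the nest's. Free between the saddles
- orange_pliers: bystander: orange-handled pliers lying at the back, 159 mm long
- tinlet: bystander: small open tin, 37 mm wide, 35 mm high, origin at its foot
- chuck_key: bystander: steel chuck key, 71 mm long, lying at the back
- canister: bystander: small plastic canister, 36 mm wide, 43 mm high, at the back right

How it is judged:
By the outcome, as a careful person would: the job done as asked, in the order asked, and still so for the second after the job is handed in, with the robot touching nothing.
It also fails if it takes over 72 s, if anything falls off the work surface, if the arm or the gripper's body presses on something with over 40 N, if the wrist force passes 120 N, or if a joint passes its speed limit or range.

## Working session

There is one attempt and no reset: what is moved stays moved. The work goes in short steps, Python scripts to look and compute and a tool call to move; the robot and the scene stay as the last step left them, time stands still between calls to the robot, and variables do not carry over. Pictures are saved under pics/ and viewed, at most 10 in all, crops included, and the job is handed in when it is done.

Besides the shell and the picture viewer there is one more tool, called as name(argument=value, ...) on one line, values as JSON. drive_tool: Moves the arm, as the interface text tells. Its arguments: {"type":"object","properties":{"increments":{"type":"string"}},"required":["increments"]}

```bash
mkdir -p pics; ls; python3 - <<'E'
from station import bot,get_image
import cv2
for n in("top","side"):
    d=get_image(n); cv2.imwrite(f"pics/{n}0.png",d["img"]); print(n,d["camera_matrix"],d["origin"],d["attitude"],[k for k in d])
print(bot.get_state())
E
```

```text
pics
top [[494.43962456   0.         315.06675229]
 [  0.         494.43962456 241.22626232]
 [  0.           0.           1.        ]] [0.51341527 0.14989096 0.96456836] [ 0.12703882 -0.01691778 -1.58074707] ['img', 'camera_matrix', 'origin', 'attitude']
side [[586.37823582   0.         320.85181684]
 [  0.         586.37823582 234.76816413]
 [  0.           0.           1.        ]] [0.65171731 1.0566314  0.7816023 ] [ 9.03234354e-01 -2.19890253e-03  3.11759330e+00] ['img', 'camera_matrix', 'origin', 'attitude']
{'time_s': 0.1, 'joint_positions': array([ 1.10980451e+00,  2.17698709e-01,  1.61479654e+00,  3.57809296e-06,
        1.31130656e+00, -1.12204811e-01]), 'qd': array([-0.00095979, -0.00096392, -0.00316495,  0.00074325,  0.00241475,
       -0.00061845]), 'effort': array([-7.93570434e-04, -3.98073721e+01, -3.04971957e+01, -9.02346460e-05,
        4.14621274e-03, -1.92341980e-05]), 'position': array([0.21324616, 0.58670266, 0.23007451]), 'tcp_rot': array([-3.13939778e+00, -2.50792527e-04,  2.79280445e+00]), 'ft_force': array([-0.76235138,  0.33314384, -0.17502474]), 'ft_torque': array([ 0.00357134,  0.03072524, -0.04045479]), 'grasp_force': 0.0, 'gripper_width': 0.9990822579370695}
```

View pics/top0.png

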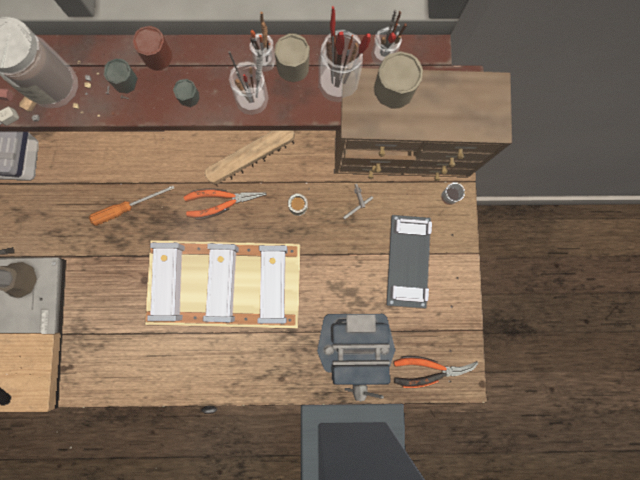

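View pics/side0.png

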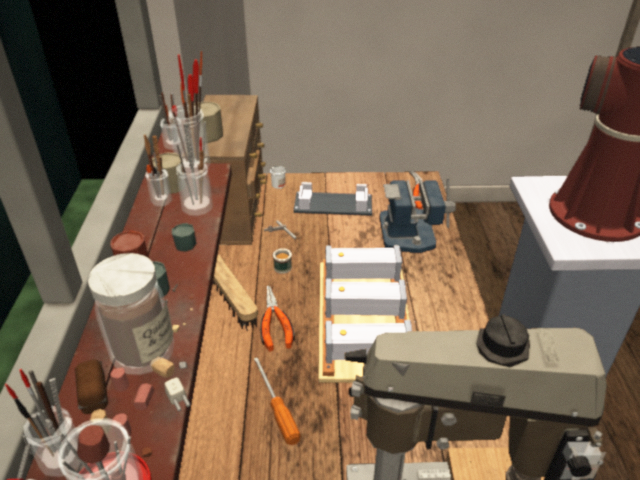

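```bash
cat > h.py <<'E'
import numpy as np,cv2
from scipy.spatial.transform import Rotation as R
from station import bot,get_image
def rot(a): return R.from_euler('xyz',a)
def ray(d,px,z):
    px=np.atleast_2d(np.float64(px)); K=d["camera_matrix"]
    v=np.c_[(px[:,0]-K[0,2])/K[0,0],-(px[:,1]-K[1,2])/K[1,1],-np.ones(len(px))]
    w=rot(d["attitude"]).apply(v); o=np.array(d["origin"])
    return o+w*((z-o[2])/w[:,2])[:,None]
def proj(d,P):
    v=rot(d["attitude"]).inv().apply(np.atleast_2d(P)-d["origin"]); K=d["camera_matrix"]
    return np.c_[K[0,0]*v[:,0]/-v[:,2]+K[0,2],-K[1,1]*v[:,1]/-v[:,2]+K[1,2]]
E
python3 - <<'E'
from h import *
d=get_image("top"); im=d["img"]; hsv=cv2.cvtColor(im,cv2.COLOR_BGR2HSV)
def crop(a,b,c,e): return cv2.resize(im[c:e,a:b],None,fx=4,fy=4,interpolation=cv2.INTER_CUBIC)
A=crop(140,310,232,332);B=crop(370,450,205,315)
cv2.imwrite("pics/cropA.png",A);cv2.imwrite("pics/cropB.png",B)
m=((hsv[...,1]<45)&(hsv[...,2]>150)).astype('uint8')
m[:230]=0;m[335:]=0;m[:,:140]=0;m[:,310:]=0
for c in cv2.findContours(m,0,2)[0]:
    if cv2.contourArea(c)>300:
        r=cv2.minAreaRect(c); print(r, ray(d,r[0],.07)[0].round(4)); print(ray(d,cv2.boxPoints(r),.072).round(4)[:,:2].tolist())
E
```

```text
((272.0002136230469, 283.9861145019531), (27.052946090698242, 78.29800415039062), 0.795723557472229) [0.5505 0.212  0.07  ]
[[0.4815, 0.2368], [0.6218, 0.2355], [0.6207, 0.1864], [0.4803, 0.1887]]
((219.3338623046875, 282.49078369140625), (28.899885177612305, 78.4900894165039), 3.1798300743103027) [0.554  0.3066 0.07  ]
[[0.4862, 0.3347], [0.6265, 0.3295], [0.6231, 0.2773], [0.4828, 0.2835]]
((164.69200134277344, 281.0887145996094), (31.48785400390625, 78.71963500976562), 1.5911402702331543) [0.5575 0.4045 0.07  ]
[[0.4887, 0.4317], [0.6295, 0.4323], [0.6274, 0.3756], [0.4866, 0.3761]]
```

View pics/cropA.png

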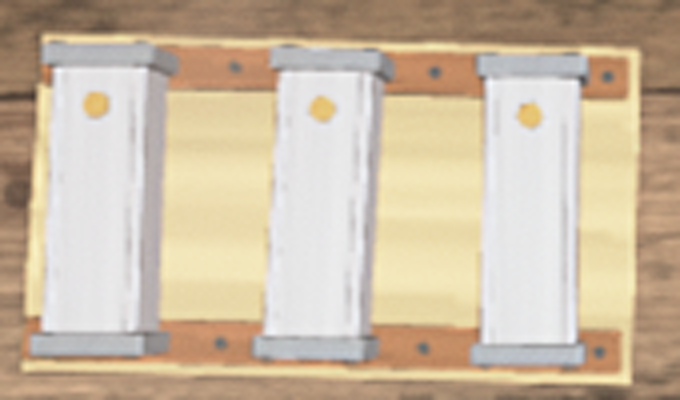

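View pics/cropB.png

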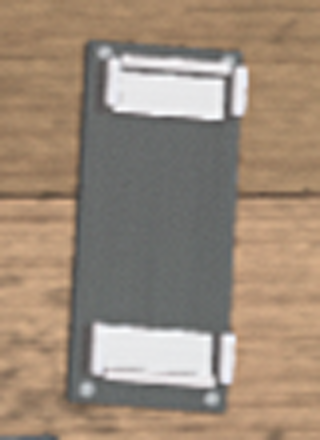

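```bash
python3 - <<'E'
from h import *
d=get_image("top")
def pr(n,pts,o,z): 
    p=ray(d,np.array(pts)/4+o,z)[:,:2]; print(n,p.round(4).tolist()); return p
A=np.array([140,232]);B=np.array([370,205])
for n,p,q in(("L",(96,104),(88,344)),("M",(321,109),(310,347)),("R",(529,115),(523,353))):
    p=pr(n,[p,q],A,.071); v=p[0]-p[1]; print("yaw",np.degrees(np.arctan2(v[1],v[0])),"ctr",p[0]-v/np.hypot(*v)*.042,np.hypot(*v))
for n,c,o,z in(("rack",[(42,35),(640,50),(630,383),(22,370)],A,.01),("nest",[(87,42),(242,50),(225,408),(66,400)],B,.008)):
    p=pr(n,c,o,z); v=p[0]+p[1]-p[2]-p[3]; print("yaw",np.degrees(np.arctan2(v[1],v[0])),"ctr",p.mean(0))
s=bot.get_state(); print(rot(s["tcp_rot"]).as_matrix().round(4))
E
```

```text
L [[0.599, 0.4066], [0.492, 0.4071]]
yaw -0.25647610306983337 ctr [0.55701261 0.40682827] 0.10705552446066098
M [[0.5959, 0.3054], [0.4896, 0.3088]]
yaw -1.8129719976284289 ctr [0.55391731 0.30672674] 0.1063356188431951
R [[0.5924, 0.2115], [0.486, 0.2141]]
yaw -1.380384029702494 ctr [0.55039351 0.21252677] 0.10642967401876433
rack [[0.6386, 0.4511], [0.629, 0.1619], [0.4695, 0.1676], [0.4786, 0.4554]]
yaw -1.7983346054649927 ctr [0.55392955 0.30901261]
nest [[0.6853, -0.019], [0.6808, -0.0955], [0.5061, -0.0803], [0.5107, -0.0037]]
yaw -4.982998084883003 ctr [ 0.59573935 -0.04963216]
[[-9.398e-01  3.418e-01 -7.000e-04]
 [ 3.418e-01  9.398e-01 -1.400e-03]
 [ 2.000e-04 -1.600e-03 -1.000e+00]]
```

drive_tool(increments="-1 0 0 0 0 0 -9.1; -1 0 0 0 0 0 -9.1; -1 -0.05 -0.024 0 0 0 0; -1 -0.05 -0.024 0 0 0 0; -1 -0.05 -0.024 0 0 0 0; -1 -0.05 -0.024 0 0 0 0; -1 -0.05 -0.024 0 0 0 0; -1 -0.05 -0.024 0 0 0 0")

```text
time_s: 1.2
position: [0.5103, 0.433, 0.231]
tcp_rot: [-3.142, -0.0, 3.11]
ft_force: [0.5, -0.2, -0.7]
gripper_width: 1.002
grasp_force: 0.0
```

drive_tool(increments="-1 -0.025 -0.013 0 0 0 0; -1 -0.025 -0.013 0 0 0 0; -1 0 0 0 0 0 0; -1 0 0 0 0 0 0; -1 0 0 0 0 0 0; -1 0 0 0 0 0 0; -1 0 0 0 0 0 0; -1 0 0 0 0 0 0")

```text
time_s: 2.2
position: [0.5579, 0.4067, 0.2314]
tcp_rot: [3.142, 0.0, 3.111]
ft_force: [0.2, -0.4, -0.1]
gripper_width: 1.0
grasp_force: 0.0
```

```bash
python3 - <<'E'
from h import *
d=get_image("wrist");cv2.imwrite("pics/w1.png",d["img"]);print(d["origin"],d["attitude"]);s=bot.get_state();print(s["position"],np.degrees(s["tcp_rot"]),s["ft_force"],s["ft_torque"],s["joint_positions"].round(2))
c=[.557,.4055];print(proj(d,[c+[.072],[c[0]+.042,c[1],.072],[c[0]-.065,c[1],.072]]))
E
```

```text
[0.48790634 0.40972688 0.37383778] [-2.85478039e-01  9.04627437e-04  1.53991656e+00]
[0.55799402 0.40668932 0.23136393] [1.79997423e+02 1.49333534e-03 1.78228787e+02] [-0.27138657  0.4164953  -0.2713051 ] [-0.01315888 -0.01256595 -0.03657559] [ 0.53  0.35  1.44  0.    1.34 -1.01]
[[320.5332576  219.22860608]
 [322.05428789 264.86433573]
 [317.93551256 141.28802163]]
```

View pics/w1.png

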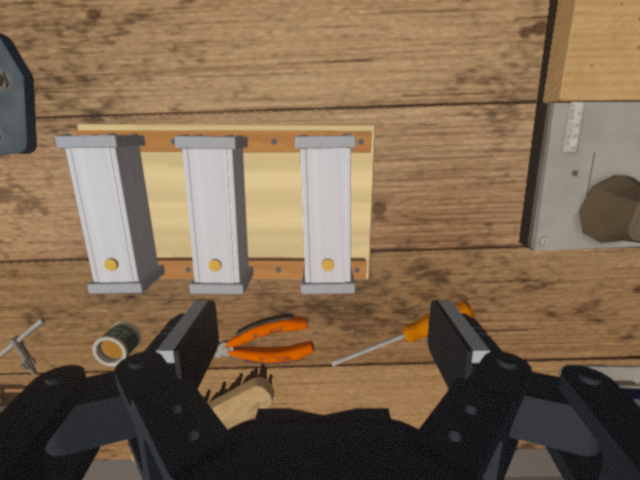

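```bash
cat >> h.py <<'E'
def housings(d,z=.068):
    "bright body tops: minAreaRect of each body top (no covers)"
    im=d["img"];h=cv2.cvtColor(im,cv2.COLOR_BGR2HSV)
    m=((h[...,0]>15)&(h[...,0]<30)&(h[...,1]>140)&(h[...,2]>150)).astype('uint8')
    return m
E
python3 - <<'E'
from h import *
d=get_image("wrist"); im=d["img"];h=cv2.cvtColor(im,cv2.COLOR_BGR2HSV)
m=((h[...,0]>15)&(h[...,0]<30)&(h[...,1]>120)&(h[...,2]>150)).astype('uint8')
for c in cv2.findContours(m,0,1)[0]:
    a=cv2.contourArea(c)
    if 50<a<400:
        x,y,w,hh=cv2.boundingRect(c); p=(x+(w-1)/2,y+(hh-1)/2); print("plug",p,a,ray(d,p,.0715)[0].round(4))
m=((h[...,1]<40)&(h[...,2]>100)).astype('uint8')
for y in(150,175,200,225,245):
    r=np.where(im[y,295:365].min(1)>165)[0]+295; print(y,r.min(),r.max(),ray(d,[(r.min()-.5,y),(r.max()+.5,y)],.068).round(4)[:,:2].tolist())
g=im[:,:,:].astype(int)
print([ (y,im[y,325].tolist()) for y in range(130,152,2)])
print("Lcover near/far", ray(d,[(325,136.5),(328,292)],.072).round(4).tolist())
E
```

```text
plug (293.0, 389.5) 62.5 [0.7314 0.372  0.0715]
plug (111.5, 349.0) 215.5 [0.6796 0.1988 0.0715]
plug (415.0, 330.5) 277.5 [0.6684 0.4917 0.0715]
plug (214.5, 265.0) 83.5 [0.5964 0.3086 0.0715]
plug (327.5, 264.5) 81.5 [0.5991 0.4103 0.0715]
plug (110.5, 264.0) 84.0 [0.5926 0.2152 0.0715]
150 301 349 [[0.4986, 0.3907], [0.4999, 0.4313]]
175 301 349 [[0.5191, 0.3897], [0.5204, 0.4311]]
200 302 349 [[0.5405, 0.3895], [0.5418, 0.4309]]
225 303 349 [[0.5627, 0.3893], [0.564, 0.4307]]
245 304 349 [[0.5811, 0.3893], [0.5824, 0.4305]]
[(130, [105, 151, 183]), (132, [73, 122, 175]), (134, [71, 117, 167]), (136, [132, 136, 148]), (138, [158, 158, 157]), (140, [160, 159, 161]), (142, [162, 162, 164]), (144, [161, 161, 163]), (146, [156, 156, 161]), (148, [164, 164, 169]), (150, [193, 193, 199])]
Lcover near/far [[0.4885, 0.4113, 0.072], [0.6257, 0.41, 0.072]]
```

drive_tool(increments="-1 0.001 0.002 0.04 0 0 -1; -1 0 0 0.04 0 0 0; -1 0 0 0.04 0 0 0; -1 0 0 0.04 0 0 0; -1 0 0 0.03 0 0 0; -1 0 0 0.016 0 0 0; -1 0 0 0 0 0 0; 0.2 0 0 0 0 0 0")

```text
time_s: 3.3
position: [0.5585, 0.4094, 0.0271]
tcp_rot: [3.14, 0.003, 3.128]
ft_force: [0.6, 0.3, -0.4]
gripper_width: 0.82
grasp_force: 0.0
```

drive_tool(increments="1 0 0 0 0 0 0; 1 0 0 0 0 0 0; 1 0 0 0 0 0 0; 1 0 0 0 0 0 0; 1 0 0 0 0 0 0; 1 0 0 0 0 0 0; 1 0 0 0 0 0 0; 1 0 0 0 0 0 0")

```text
time_s: 4.3
position: [0.5586, 0.4095, 0.0274]
tcp_rot: [3.14, 0.003, 3.128]
ft_force: [0.4, 0.6, 6.3]
gripper_width: 0.488
grasp_force: 61.8
```

```bash
python3 - <<'E'
from h import *
s=bot.get_state();print(s["position"],np.degrees(s["tcp_rot"]),s["ft_force"],s["ft_torque"],s["gripper_width"],s["grasp_force"])
E
```

```text
[0.55858132 0.40952808 0.02743607] [1.79890587e+02 1.69709539e-01 1.79214251e+02] [0.37588122 0.62118504 6.29301208] [-0.01719631  0.04232777 -0.0345883 ] 0.4883081736135807 61.76807999610901
```

drive_tool(increments="1 0 0 -0.005 0 0 0; 1 0 0 -0.01 0 0 0; 1 0 0 -0.025 0 0 0; 1 0 0 -0.035 0 0 0; 1 0 0 -0.035 0 0 0; 1 0 0 -0.02 0 0 0; 1 0 0 0 0 0 0; 1 0 0 0 0 0 0")

```text
time_s: 5.3
position: [0.556, 0.4078, 0.1532]
tcp_rot: [-3.14, -0.003, 3.128]
ft_force: [-0.7, -0.1, -2.3]
gripper_width: 0.485
grasp_force: 61.1
```

```bash
cat > s.py <<'E'
from h import *
s=bot.get_state();print(s["position"].round(4),np.degrees(s["tcp_rot"]).round(2),"F",s["ft_force"].round(2),"T",s["ft_torque"].round(3),s["gripper_width"],s["grasp_force"])
E
python3 s.py
```

```text
[0.556  0.4078 0.1532] [-1.7989e+02 -1.7000e-01  1.7921e+02] F [-0.65 -0.13 -2.28] T [ 0.019 -0.015  0.024] 0.48461693775727804 61.149938106536865
```

drive_tool(increments="1 0 0 0 0 6 0; 1 0 0 0 0 9 0; 1 0 0 0 0 9 0; 1 0 0 0 0 6 0; 1 0 0 0 0 0 0; 1 0 0 0 0 0 0; 1 0 0 0 0 0 0; 1 0 0 0 0 0 0")

```text
time_s: 6.3
position: [0.5568, 0.4091, 0.1565]
tcp_rot: [3.141, -0.522, 3.129]
ft_force: [-0.0, -0.7, -2.8]
gripper_width: 0.485
grasp_force: 61.3
```

```bash
python3 s.py
```

```text
[0.5568 0.4091 0.1565] [179.96 -29.89 179.29] F [-0.   -0.66 -2.8 ] T [-0.003 -0.459 -0.033] 0.4853924551876537 61.30179762840271
```

drive_tool(increments="1 0 0 0 0 -6 0; 1 0 0 0 0 -9 0; 1 0 0 0 0 -9 0; 1 0 0 0 0 -6 0; 1 0 0 0 0 0 0; 1 0 0 0 0 0 0; 1 0 0 0 0 0 0; 1 0 0 0 0 0 0")

```text
time_s: 7.3
position: [0.558, 0.4083, 0.1549]
tcp_rot: [-3.141, -0.001, 3.127]
ft_force: [0.5, -0.3, -2.8]
gripper_width: 0.487
grasp_force: 61.2
```

```bash
python3 s.py
```

```text
[0.558  0.4083 0.1549] [-1.7999e+02 -4.0000e-02  1.7916e+02] F [ 0.49 -0.26 -2.77] T [ 0.012 -0.022  0.019] 0.4868659727289932 61.22371315956116
```

drive_tool(increments="1 0 0 0.03 0 0 0; 1 0 0 0.035 0 0 0; 1 0 0 0.03 0 0 0; 1 0 0 0.02 0 0 0; 1 0 0 0.009 0 0 0; 1 0 0 0.0055 0 0 0; 1 0 0 0 0 0 0; 1 0 0 0 0 0 0")

```text
time_s: 8.3
position: [0.5586, 0.4094, 0.0275]
tcp_rot: [3.14, 0.003, 3.128]
ft_force: [-0.9, 0.4, 0.3]
gripper_width: 0.483
grasp_force: 61.5
```

drive_tool(increments="-1 0 0 0 0 0 0; -1 0 0 0 0 0 0; -1 0 0 0 0 0 0; -1 0 0 0 0 0 0; -1 0 0 0 0 0 0; -1 0 0 0 0 0 0; -1 0 0 -0.03 0 0 0; -1 0 0 -0.05 0 0 0")

```text
time_s: 9.3
position: [0.555, 0.4073, 0.1034]
tcp_rot: [-3.138, -0.006, 3.128]
ft_force: [0.8, 0.2, 1.3]
gripper_width: 0.999
grasp_force: 0.0
```

drive_tool(increments="-1 0 0 -0.06 0 0 0; -1 0 0 -0.06 0 0 0; -1 0.0015 -0.05 0 0 0 0.5; -1 0.0015 -0.05 0 0 0 0.5; -1 0 0 0 0 0 0; -1 0 0 0 0 0 0; -1 0 0 0 0 0 0; -1 0 0 0 0 0 0")

```text
time_s: 10.3
position: [0.5523, 0.3097, 0.2256]
tcp_rot: [3.141, -0.0, 3.112]
ft_force: [0.3, 0.1, -0.4]
gripper_width: 1.006
grasp_force: 0.0
```

```bash
python3 - <<'E'
from h import *
for k in range(3):
    d=get_image("wrist"); s=bot.get_state(); print(s["position"].round(4),np.degrees(s["tcp_rot"]).round(2))
cv2.imwrite("pics/w2.png",d["img"])
t=get_image("top")
for d in(d,t):
    im=d["img"];h=cv2.cvtColor(im,cv2.COLOR_BGR2HSV)
    m=((h[...,0]>12)&(h[...,0]<32)&(h[...,1]>110)&(h[...,2]>140)).astype('uint8')
    for c in cv2.findContours(m,0,1)[0]:
        a=cv2.contourArea(c); x,y,w,hh=cv2.boundingRect(c); 
        if 8<a<250 and max(w,hh)<1.5*min(w,hh):
            p=(x+(w-1)/2,y+(hh-1)/2); print("plug",p,a,ray(d,p,.0715)[0].round(4))
print(t["origin"])
E
```

```text
[0.5523 0.3096 0.2256] [ 1.7999e+02 -1.0000e-02  1.7829e+02]
[0.5523 0.3094 0.2256] [-1.8000e+02 -1.0000e-02  1.7828e+02]
[0.5523 0.3093 0.2256] [-1.8000e+02 -1.0000e-02  1.7826e+02]
plug (315.5, 407.0) 42.0 [0.7425 0.2971 0.0715]
plug (341.0, 402.0) 207.5 [0.7372 0.3227 0.0715]
plug (630.5, 392.0) 40.0 [0.7338 0.6084 0.0715]
plug (23.0, 372.5) 24.0 [0.6938 0.0147 0.0715]
plug (95.0, 367.5) 21.0 [0.6902 0.0858 0.0715]
plug (153.5, 304.5) 10.5 [0.6253 0.1532 0.0715]
plug (436.0, 270.0) 95.0 [0.5992 0.409  0.0715]
plug (322.5, 270.0) 90.0 [0.5962 0.3085 0.0715]
plug (217.0, 269.0) 91.5 [0.5925 0.2151 0.0715]
plug (189.0, 273.0) 61.0 [0.5955 0.1898 0.0715]
plug (579.5, 265.0) 22.5 [0.5983 0.5352 0.0715]
plug (126.0, 227.0) 32.0 [0.5519 0.1416 0.0715]
plug (36.5, 221.0) 17.0 [0.5444 0.0663 0.0715]
plug (497.5, 199.5) 13.5 [0.5377 0.4567 0.0715]
plug (510.5, 195.5) 9.5 [0.5346 0.4672 0.0715]
plug (70.5, 199.0) 38.5 [0.5265 0.0996 0.0715]
plug (47.5, 179.0) 11.5 [0.5095 0.0845 0.0715]
plug (472.5, 154.0) 11.0 [0.4999 0.4326 0.0715]
plug (212.0, 67.0) 10.0 [0.4297 0.2298 0.0715]
plug (207.0, 55.5) 8.5 [0.4217 0.227  0.0715]
plug (154.0, 44.0) 43.0 [0.4128 0.1885 0.0715]
plug (291.5, 29.5) 17.0 [0.4063 0.2914 0.0715]
plug (595.0, 18.0) 11.0 [0.4056 0.5136 0.0715]
plug (361.0, 14.5) 21.0 [0.3981 0.3426 0.0715]
plug (589.5, 7.0) 15.5 [0.3984 0.5083 0.0715]
plug (454.0, 4.5) 25.0 [0.3938 0.4099 0.0715]
plug (250.5, 319.0) 10.0 [0.4886 0.2501 0.0715]
plug (272.0, 260.0) 12.5 [0.5937 0.2119 0.0715]
plug (220.0, 259.0) 11.0 [0.5963 0.3058 0.0715]
plug (298.0, 203.5) 103.0 [0.6975 0.1643 0.0715]
[0.51341527 0.14989096 0.96456836]
```

View pics/w2.png

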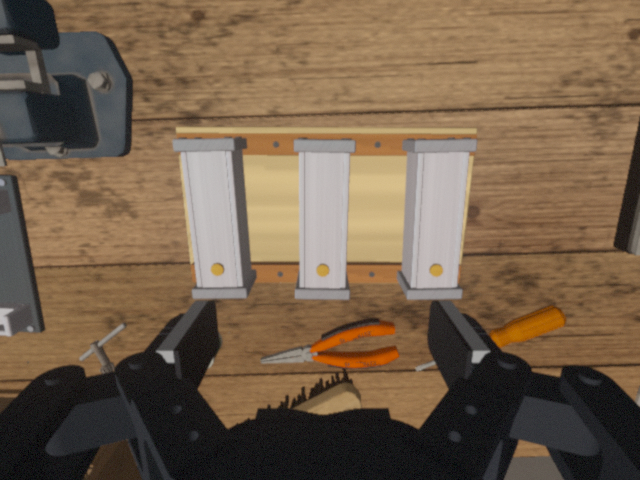

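drive_tool(increments="-1 -0.0015 0 0.04 0 0 0.5; -1 0 0 0.04 0 0 0; -1 0 0 0.04 0 0 0; -1 0 0 0.04 0 0 0; -1 0 0 0.03 0 0 0; -1 0 0 0.01 0 0 0; 0 0 0 0 0 0 0; 1 0 0 0 0 0 0")

```text
time_s: 11.5
position: [0.5554, 0.3093, 0.0277]
tcp_rot: [3.14, 0.003, 3.102]
ft_force: [0.2, -0.4, 0.2]
gripper_width: 0.609
grasp_force: 0.0
```

drive_tool(increments="1 0 0 0 0 0 0; 1 0 0 0 0 0 0; 1 0 0 0 0 0 0; 1 0 0 0 0 0 0; 1 0 0 0 0 0 0; 1 0 0 0 0 0 0; 1 0 0 -0.005 0 0 0; 1 0 0 -0.015 0 0 0")

```text
time_s: 12.5
position: [0.5517, 0.3076, 0.0442]
tcp_rot: [-3.139, -0.005, 3.102]
ft_force: [-0.4, 0.2, -1.8]
gripper_width: 0.484
grasp_force: 61.2
```

drive_tool(increments="1 0 0 -0.035 0 0 0; 1 0 0 -0.04 0 0 0; 1 0 0 -0.025 0 0 0; 1 0 0 -0.01 0 0 0; 1 0 0 0 0 0 0; 1 0 0 0 0 0 0; 1 0 0 0 0 0 0; 1 0 0 0 0 0 0")

```text
time_s: 13.5
position: [0.5533, 0.3084, 0.1546]
tcp_rot: [-3.141, -0.002, 3.102]
ft_force: [0.6, 0.4, -2.2]
gripper_width: 0.484
grasp_force: 61.2
```

```bash
python3 s.py
```

```text
[0.5533 0.3084 0.1546] [-1.7995e+02 -1.0000e-01  1.7771e+02] F [ 0.63  0.37 -2.17] T [ 0.005 -0.04   0.013] 0.4840539232173467 61.156461238861084
```

drive_tool(increments="1 0 0 0 0 6 0; 1 0 0 0 0 9 0; 1 0 0 0 0 9 0; 1 0 0 0 0 6 0; 1 0 0 0 0 0 0; 1 0 0 0 0 0 0; 1 0 0 0 0 0 0; 1 0 0 0 0 0 0")

```text
time_s: 14.5
position: [0.5536, 0.309, 0.1568]
tcp_rot: [3.141, -0.522, 3.103]
ft_force: [0.1, -0.1, -2.1]
gripper_width: 0.487
grasp_force: 61.2
```

```bash
python3 s.py
```

```text
[0.5536 0.309  0.1568] [179.97 -29.9  177.77] F [ 0.08 -0.12 -2.06] T [-0.03  -0.403 -0.03 ] 0.4866738444238487 61.20737671852112
```

drive_tool(increments="1 0 0 0 0 -6 0; 1 0 0 0 0 -9 0; 1 0 0 0 0 -9 0; 1 0 0 0 0 -6 0; 1 0 0 0 0 0 0; 1 0 0 0 0 0 0; 1 0 0 0 0 0 0; 1 0 0 0 0 0 0")

```text
time_s: 15.5
position: [0.5546, 0.3084, 0.1555]
tcp_rot: [-3.141, -0.001, 3.101]
ft_force: [-0.3, 0.6, -3.7]
gripper_width: 0.489
grasp_force: 61.1
```

```bash
python3 s.py
```

```text
[0.5546 0.3084 0.1555] [-1.7999e+02 -4.0000e-02  1.7767e+02] F [-0.3   0.56 -3.65] T [ 0.023 -0.036  0.001] 0.48861344536669143 61.13743543624878
```

drive_tool(increments="1 0 0 0.03 0 0 0; 1 0 0 0.035 0 0 0; 1 0 0 0.03 0 0 0; 1 0 0 0.02 0 0 0; 1 0 0 0.009 0 0 0; 1 0 0 0.0055 0 0 0; 1 0 0 0 0 0 0; 1 0 0 0 0 0 0")

```text
time_s: 16.5
position: [0.5555, 0.3093, 0.0281]
tcp_rot: [3.14, 0.003, 3.102]
ft_force: [0.2, 0.0, 1.9]
gripper_width: 0.488
grasp_force: 61.5
```

drive_tool(increments="-1 0 0 0 0 0 0; -1 0 0 0 0 0 0; -1 0 0 0 0 0 0; -1 0 0 0 0 0 0; -1 0 0 0 0 0 0; -1 0 0 0 0 0 0; -1 0 0 -0.03 0 0 0; -1 0 0 -0.05 0 0 0")

```text
time_s: 17.5
position: [0.5516, 0.3076, 0.1043]
tcp_rot: [-3.139, -0.006, 3.102]
ft_force: [-0.0, -0.1, 1.3]
gripper_width: 1.0
grasp_force: 0.0
```

drive_tool(increments="-1 0 0 -0.06 0 0 0; -1 0 0 -0.06 0 0 0; -1 0 -0.0465 0 0 0 -0.4; -1 0 -0.0465 0 0 0 -0.4; -1 0 0 0 0 0 0; -1 0 0 0 0 0 0; -1 0 0 0 0 0 0; -1 0 0 0 0 0 0")

```text
time_s: 18.5
position: [0.5504, 0.2166, 0.2261]
tcp_rot: [3.141, -0.0, 3.117]
ft_force: [0.4, 0.2, -0.7]
gripper_width: 1.001
grasp_force: 0.0
```

```bash
python3 - <<'E'
from h import *
d=get_image("wrist");s=bot.get_state(); print(s["position"].round(4),np.degrees(s["tcp_rot"]).round(2))
cv2.imwrite("pics/w3.png",d["img"])
im=d["img"];h=cv2.cvtColor(im,cv2.COLOR_BGR2HSV)
m=((h[...,0]>12)&(h[...,0]<32)&(h[...,1]>110)&(h[...,2]>140)).astype('uint8')
for c in cv2.findContours(m,0,1)[0]:
    a=cv2.contourArea(c); x,y,w,hh=cv2.boundingRect(c); p=(x+(w-1)/2,y+(hh-1)/2)
    if 60<a<130 and 250<p[1]<290: print("plug",p,a,ray(d,p,.0715)[0].round(4))
for y in(170,195,220,245):
    r=np.where(im[y,280:370].min(1)>165)[0]+280; print(y,r.min(),r.max(),ray(d,[((r.min()+r.max())/2,y)],.068).round(4)[0,:2])
E
```

```text
[0.5504 0.2165 0.2261] [ 1.8000e+02 -2.0000e-02  1.7858e+02]
plug (196.0, 271.5) 82.0 [0.5932 0.1035 0.0715]
plug (539.5, 270.0) 103.5 [0.5992 0.4084 0.0715]
plug (425.5, 269.5) 96.0 [0.5963 0.3073 0.0715]
plug (321.0, 268.0) 90.0 [0.5926 0.2147 0.0715]
170 295 344 [0.5074 0.2156]
195 296 343 [0.5282 0.2151]
220 297 343 [0.5498 0.2149]
245 297 343 [0.5723 0.2143]
```

View pics/w3.png

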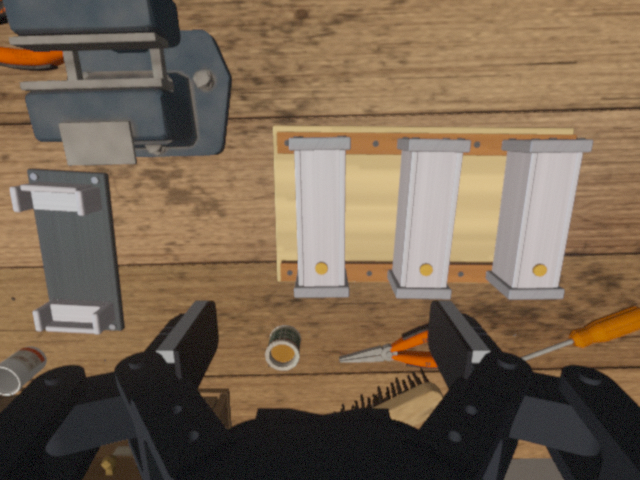

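drive_tool(increments="-1 0 -0.001 0.04 0 0 0; -1 0 0 0.04 0 0 0; -1 0 0 0.04 0 0 0; -1 0 0 0.04 0 0 0; -1 0 0 0.03 0 0 0; -1 0 0 0.01 0 0 0; 0 0 0 0 0 0 0; 1 0 0 0 0 0 0")

```text
time_s: 19.55
position: [0.552, 0.2152, 0.028]
tcp_rot: [3.141, 0.003, 3.116]
ft_force: [0.3, -0.2, -0.6]
gripper_width: 0.609
grasp_force: 0.0
```

drive_tool(increments="1 0 0 0 0 0 0; 1 0 0 0 0 0 0; 1 0 0 0 0 0 0; 1 0 0 0 0 0 0; 1 0 0 0 0 0 0; 1 0 0 0 0 0 0; 1 0 0 -0.005 0 0 0; 1 0 0 -0.015 0 0 0")

```text
time_s: 20.55
position: [0.548, 0.2141, 0.0447]
tcp_rot: [-3.14, -0.005, 3.115]
ft_force: [0.4, -0.2, -3.6]
gripper_width: 0.483
grasp_force: 61.1
```

drive_tool(increments="1 0 0 -0.035 0 0 0; 1 0 0 -0.04 0 0 0; 1 0 0 -0.025 0 0 0; 1 0 0 -0.01 0 0 0; 1 0 0 0 0 0 0; 1 0 0 0 0 0 0; 1 0 0 0 0 0 0; 1 0 0 0 0 0 0")

```text
time_s: 21.55
position: [0.5499, 0.2145, 0.1552]
tcp_rot: [-3.141, -0.002, 3.116]
ft_force: [-0.1, -0.1, -3.0]
gripper_width: 0.483
grasp_force: 61.3
```

```bash
python3 s.py
```

```text
[0.5499 0.2145 0.1552] [-1.7997e+02 -1.1000e-01  1.7851e+02] F [-0.1  -0.12 -3.03] T [ 0.019 -0.063 -0.047] 0.4832080830076373 61.32868409156799
```

drive_tool(increments="1 0 0 0 0 6 0; 1 0 0 0 0 9 0; 1 0 0 0 0 9 0; 1 0 0 0 0 6 0; 1 0 0 0 0 0 0; 1 0 0 0 0 0 0; 1 0 0 0 0 0 0; 1 0 0 0 0 0 0")

```text
time_s: 22.55
position: [0.5503, 0.215, 0.1572]
tcp_rot: [3.141, -0.522, 3.116]
ft_force: [-0.3, 0.2, -2.9]
gripper_width: 0.484
grasp_force: 63.5
```

```bash
python3 s.py
```

```text
[0.5503 0.215  0.1572] [179.98 -29.9  178.55] F [-0.31  0.21 -2.93] T [-0.021 -0.497  0.03 ] 0.48354775282983753 63.45695614814758
```

drive_tool(increments="1 0 0 0 0 -6 0; 1 0 0 0 0 -9 0; 1 0 0 0 0 -9 0; 1 0 0 0 0 -6 0; 1 0 0 0 0 0 0; 1 0 0 0 0 0 0; 1 0 0 0 0 0 0; 1 0 0 0 0 0 0")

```text
time_s: 23.55
position: [0.5511, 0.2145, 0.156]
tcp_rot: [-3.142, -0.001, 3.115]
ft_force: [-0.4, 0.5, -4.5]
gripper_width: 0.486
grasp_force: 63.5
```

```bash
python3 s.py
```

```text
[0.5511 0.2145 0.156 ] [-1.8000e+02 -4.0000e-02  1.7849e+02] F [-0.4   0.55 -4.48] T [0.012 0.061 0.014] 0.48610677711786576 63.4555721282959
```

drive_tool(increments="1 0 0 -0.035 0 0 0; 1 0 0 -0.04 0 0 0; 1 0 -0.03 0 0 0 1.75; 1 0 -0.04 0 0 0 1.75; 1 0 -0.04 0 0 0 0; 1 0 -0.02 0 0 0 0; 1 0 0 0 0 0 0; 1 0 0 0 0 0 0")

```text
time_s: 24.55
position: [0.5424, 0.0858, 0.2313]
tcp_rot: [3.141, -0.0, 3.055]
ft_force: [0.2, 0.5, -4.6]
gripper_width: 0.483
grasp_force: 63.4
```

```bash
python3 - <<'E'
from h import *
T=[]
for k in range(8):
    d=get_image("wrist");s=bot.get_state();T.append(np.r_[s["position"],s["tcp_rot"],s["ft_torque"],s["ft_force"]])
print(np.mean(T,0).round(4),np.std(T,0).round(4))
cv2.imwrite("pics/w4.png",d["img"])
E
```

```text
[ 5.4230e-01  8.5800e-02  2.3130e-01  3.1413e+00 -1.0000e-04  3.0557e+00
  1.8600e-02  4.1200e-02 -8.4000e-03 -3.0590e-01  4.9300e-02 -3.1598e+00] [1.000e-04 2.000e-04 0.000e+00 3.000e-04 0.000e+00 2.000e-04 2.160e-02
 1.590e-02 1.890e-02 5.687e-01 4.199e-01 4.360e-01]
```

View pics/w4.png

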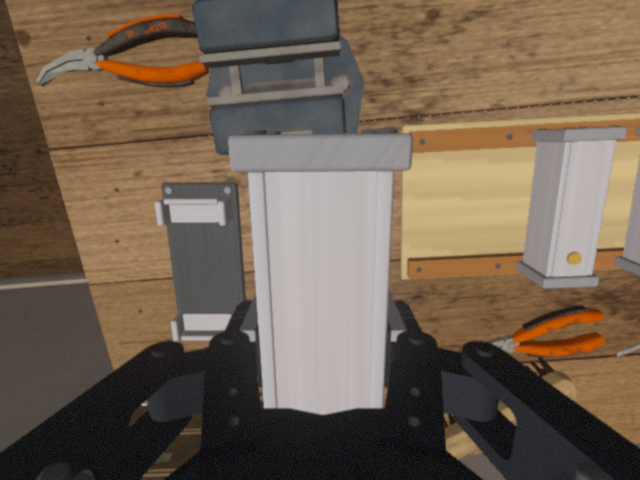

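```bash
python3 - <<'E'
from h import *
im0=cv2.imread("pics/w4.png");d=get_image("wrist");im=d["img"];h=cv2.cvtColor(im,cv2.COLOR_BGR2HSV)
m=((h[...,1]<60)&(h[...,2]<130)).astype('uint8')
L=[];Rr=[]
for y in range(230,305,10):
    r=np.where(m[y,150:246])[0]+150; L.append((r.min()-.5,y));Rr.append((r.max()+.5,y))
print(L,Rr)
l=ray(d,L,.008);r=ray(d,Rr,.008);print(l.round(4)[:,:2].tolist());print(r.round(4)[:,:2].tolist())
N=[]
for x in(175,190,205,220,230):
    c=np.where(m[172:200,x])[0]; N.append((x,172+c.min()-.5))
n=ray(d,N,.008);print(N,n.round(4)[:,:2].tolist())
big=cv2.resize(im[170:350,140:260],None,fx=3.3,fy=3.3,interpolation=cv2.INTER_CUBIC)
t=get_image("top");big2=cv2.resize(t["img"][200:320,355:475],None,fx=4.95,fy=4.95,interpolation=cv2.INTER_CUBIC)[:594,:400]
big2=cv2.resize(t["img"][205:315,375:445],None,fx=5.4,fy=5.4,interpolation=cv2.INTER_CUBIC)
print(big.shape,big2.shape)
cv2.imwrite("pics/nest.png",np.hstack([big,big2]))
E
```

```text
[(np.float64(167.5), 230), (np.float64(168.5), 240), (np.float64(169.5), 250), (np.float64(170.5), 260), (np.float64(172.5), 270), (np.float64(173.5), 280), (np.float64(174.5), 290), (np.float64(175.5), 300)] [(np.float64(240.5), 230), (np.float64(240.5), 240), (np.float64(241.5), 250), (np.float64(241.5), 260), (np.float64(242.5), 270), (np.float64(243.5), 280), (np.float64(243.5), 290), (np.float64(245.5), 300)]
[[0.5534, -0.0797], [0.5644, -0.0809], [0.5755, -0.0822], [0.5868, -0.0835], [0.5984, -0.0837], [0.6101, -0.085], [0.6221, -0.0863], [0.6342, -0.0876]]
[[0.5601, -0.0027], [0.571, -0.0044], [0.5822, -0.005], [0.5935, -0.0067], [0.605, -0.0074], [0.6168, -0.008], [0.6286, -0.0098], [0.6409, -0.0094]]
[(175, np.float64(183.5)), (190, np.float64(182.5)), (205, np.float64(182.5)), (220, np.float64(182.5)), (230, np.float64(182.5))] [[0.5058, -0.0619], [0.5061, -0.0465], [0.5074, -0.0312], [0.5088, -0.016], [0.5096, -0.0059]]
(594, 396, 3) (594, 378, 3)
```

View pics/nest.png

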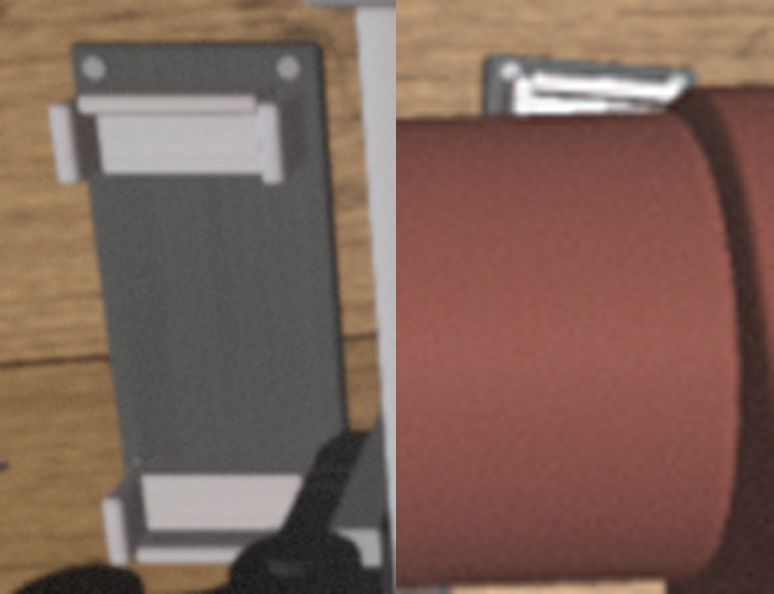

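drive_tool(increments="1 -0.0162 -0.032 0 0 0 0.15; 1 -0.0162 -0.032 0 0 0 0; 1 -0.0162 -0.032 0 0 0 0; 1 -0.0162 -0.032 0 0 0 0; 1 0 0 0.04 0 0 0; 1 0 0 0.05 0 0 0; 1 0 0 0.04 0 0 0; 1 0 0 0 0 0 0")

```text
time_s: 26.05
position: [0.5913, -0.0475, 0.0967]
tcp_rot: [3.14, -0.01, 3.052]
ft_force: [0.3, -0.1, -3.6]
gripper_width: 0.486
grasp_force: 63.3
```

drive_tool(increments="1 0 0 0.02 0 0 0; 1 0 0 0.01 0 0 0; 1 0 0 0 0 0 0; 1 0 0 0 0 0 0; 1 0 0 0 0 0 0; 1 0 0 0 0 0 0; 1 0 0 0 0 0 0; 1 0 0 0 0 0 0")

```text
time_s: 27.05
position: [0.5954, -0.0483, 0.0714]
tcp_rot: [-3.142, 0.0, 3.052]
ft_force: [0.6, 0.9, -3.2]
gripper_width: 0.489
grasp_force: 63.4
```

```bash
python3 s.py; python3 - <<'E'
from h import *
d=get_image("side");p=proj(d,[.596,-.047,.06])[0].astype(int);print(p)
a=cv2.resize(d["img"][p[1]-45:p[1]+45,p[0]-55:p[0]+55],None,fx=3.6,fy=3.6,interpolation=cv2.INTER_CUBIC)
w=get_image("wrist")["img"]; w=cv2.resize(w,(396,297))
cv2.imwrite("pics/hov.png",np.vstack([a[:300],w]))
print(a.shape)
E
```

```text
[ 0.5954 -0.0483  0.0714] [-1.8000e+02  1.0000e-02  1.7487e+02] F [ 0.57  0.87 -3.22] T [ 0.02   0.024 -0.008] 0.48947819788111435 63.42566728591919
[333 182]
(324, 396, 3)
```

drive_tool(increments="1 -0.0005 0.0013 0.015 0 0 0; 1 0 0 0.008 0 0 0; 1 0 0 0 0 0 0; 1 0 0 0 0 0 0; 1 0 0 0.002 0 0 0; 1 0 0 0.002 0 0 0; 1 0 0 0.002 0 0 0; 1 0 0 0 0 0 0")

```text
time_s: 28.15
position: [0.5958, -0.047, 0.0421]
tcp_rot: [3.142, -0.0, 3.052]
ft_force: [-0.3, -0.6, -3.5]
gripper_width: 0.49
grasp_force: 63.4
```

```bash
python3 s.py
```

```text
[ 0.5958 -0.047   0.0421] [ 1.8000e+02 -3.0000e-02  1.7487e+02] F [-0.31 -0.55 -3.5 ] T [-0.008  0.058 -0.009] 0.49021972245383455 63.43339204788208
```

drive_tool(increments="1 0 0 0.001 0 0 0; 1 0 0 0.001 0 0 0; 1 0 0 0.001 0 0 0; 1 0 0 0 0 0 0; 1 0 0 0 0 0 0; 1 0 0 0 0 0 0; 1 0 0 0 0 0 0; 1 0 0 0 0 0 0")

```text
time_s: 29.15
position: [0.5961, -0.047, 0.0394]
tcp_rot: [-3.142, 0.0, 3.052]
ft_force: [0.0, 0.5, -3.9]
gripper_width: 0.484
grasp_force: 63.4
```

```bash
python3 s.py
```

```text
[ 0.5961 -0.047   0.0394] [-1.8000e+02  1.0000e-02  1.7487e+02] F [ 0.02  0.47 -3.88] T [0.002 0.041 0.06 ] 0.48396055680610195 63.41054677963257
```

drive_tool(increments="1 0 0 0.001 0 0 0; 1 0 0 0.001 0 0 0; 1 0 0 0.001 0 0 0; 1 0 0 0 0 0 0; 1 0 0 0 0 0 0; 1 0 0 0 0 0 0; 1 0 0 0 0 0 0; 1 0 0 0 0 0 0")

```text
time_s: 30.15
position: [0.596, -0.047, 0.0363]
tcp_rot: [-3.142, 0.0, 3.052]
ft_force: [0.0, -0.8, -3.6]
gripper_width: 0.488
grasp_force: 63.4
```

```bash
python3 s.py
```

```text
[ 0.596  -0.047   0.0363] [-180.      0.    174.87] F [ 0.03 -0.82 -3.58] T [-0.039  0.021  0.032] 0.48756295605449335 63.405808210372925
```

drive_tool(increments="1 0 0 0.001 0 0 0; 1 0 0 0.001 0 0 0; 1 0 0 0.001 0 0 0; 1 0 0 0 0 0 0; 1 0 0 0 0 0 0; 1 0 0 0 0 0 0; 1 0 0 0 0 0 0; 1 0 0 0 0 0 0")

```text
time_s: 31.15
position: [0.596, -0.047, 0.0333]
tcp_rot: [-3.142, -0.0, 3.052]
ft_force: [-0.5, 0.2, -2.9]
gripper_width: 0.486
grasp_force: 63.4
```

```bash
python3 s.py
```

```text
[ 0.596  -0.047   0.0333] [-180.     -0.    174.87] F [-0.52  0.15 -2.94] T [-0.012  0.036  0.009] 0.48605726419552464 63.419705629348755
```

No contact, so it is in between the cheeks and the stops. Continuing down.

drive_tool(increments="1 0 0 0.001 0 0 0; 1 0 0 0.001 0 0 0; 1 0 0 0.001 0 0 0; 1 0 0 0.001 0 0 0; 1 0 0 0 0 0 0; 1 0 0 0 0 0 0; 1 0 0 0 0 0 0; 1 0 0 0 0 0 0")

```text
time_s: 32.15
position: [0.596, -0.0471, 0.0294]
tcp_rot: [-3.142, 0.0, 3.052]
ft_force: [-0.6, -0.1, -3.8]
gripper_width: 0.483
grasp_force: 63.4
```

drive_tool(increments="1 0 0 0.001 0 0 0; 1 0 0 0.001 0 0 0; 1 0 0 0 0 0 0; 1 0 0 0 0 0 0; 1 0 0 0 0 0 0; 1 0 0 0 0 0 0; 1 0 0 0 0 0 0; 1 0 0 0 0 0 0")

```text
time_s: 33.15
position: [0.5961, -0.047, 0.0284]
tcp_rot: [-3.142, -0.0, 3.052]
ft_force: [-5.6, 0.5, 5.4]
gripper_width: 0.485
grasp_force: 64.5
```

```bash
python3 s.py
```

```text
[ 0.5961 -0.047   0.0284] [-1.8000e+02 -1.0000e-02  1.7487e+02] F [-5.57  0.48  5.38] T [ 0.036  0.343 -0.036] 0.4854041880000283 64.52595949172974
```

drive_tool(increments="0.3 0 0 0 0 0 0; -0.3 0 0 0 0 0 0; -1 0 0 0 0 0 0; -1 0 0 0 0 0 0; -1 0 0 0 0 0 0; -1 0 0 0 0 0 0; -1 0 0 0 0 0 0; -1 0 0 0 0 0 0")

```text
time_s: 34.15
position: [0.596, -0.047, 0.0273]
tcp_rot: [-3.142, -0.0, 3.052]
ft_force: [0.1, -0.1, 0.1]
gripper_width: 1.001
grasp_force: 0.0
```

drive_tool(increments="-1 0 0 -0.02 0 0 0; -1 0 0 -0.05 0 0 0; -1 0 0 -0.05 0 0 0; -1 0 0 -0.05 0 0 0; -1 0 0 -0.03 0 0 0; -1 0 0 0 0 0 0; -1 0 0 0 0 0 0; -1 0 0 0 0 0 0")

```text
time_s: 35.15
position: [0.5946, -0.0467, 0.2251]
tcp_rot: [3.141, -0.004, 3.052]
ft_force: [-0.5, -0.3, 0.8]
gripper_width: 1.001
grasp_force: 0.0
```

```bash
python3 s.py; python3 - <<'E'
from h import *
d=get_image("side");p=proj(d,[.596,-.047,.04])[0].astype(int)
a=cv2.resize(d["img"][p[1]-45:p[1]+45,p[0]-65:p[0]+65],(520,360),interpolation=cv2.INTER_CUBIC)[60:300]
w=cv2.resize(get_image("wrist")["img"],(480,360))
w=cv2.copyMakeBorder(w,0,0,0,40,0)
cv2.imwrite("pics/fin.png",np.vstack([a,w]))
E
```

```text
[ 0.5946 -0.0467  0.2251] [179.98  -0.23 174.87] F [-0.5  -0.32  0.75] T [ 0.018 -0.054 -0.019] 1.0005238856459393 0.0
```

View pics/fin.png

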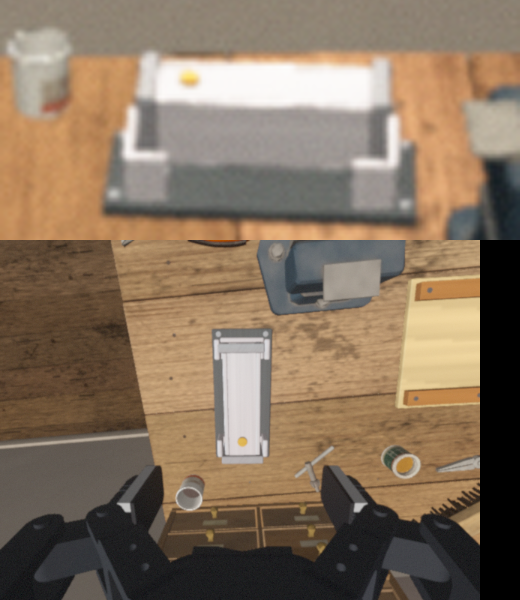

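```bash
python3 - <<'E'
from h import *
d=get_image("side");p=proj(d,[.596,-.047,.04])[0].astype(int)
def c(x,y,z):
    a=np.radians(-5.1);q=proj(d,[.596+x*np.cos(a)-y*np.sin(a),-.047+x*np.sin(a)+y*np.cos(a),z])[0]
    return ((q-p+[65,45])*4-[0,60]).round(1)
for dz in(0,.012): print("plug",c(.042,0,.074+dz),"+x cover top far edge",c(.065,-.025,.072+dz),"-x",c(-.065,-.025,.072+dz))
print("plate near corners",c(.089,.039,.008),c(-.089,.039,.008),"cheek top +x",c(.063,.03,.038))
E
```

```text
plug [185.8  70.1] +x cover top far edge [148.6  47.8] -x [378.3  56.2]
plug [185.8  51.8] +x cover top far edge [148.3  29.7] -x [379.3  38. ]
plate near corners [ 98.  203.7] [414.9 216.4] cheek top +x [144.6 152.5]
```

```bash
python3 -c "
from station import bot;print(bot.close_job())"
```

```text
the job is handed in; nothing more can be done
None
```

The faulty housing was the one at the rack's right-hand (−y) place: after tipping, its level torque shifted from −0.06 to about +0.04 N m. It now lies seated in the nest, the other two showed no shift and are back in their places on the rack, and the job was handed in at about 35 s.

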